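Switch on the kiln in order

TASK

Switch on the kiln from its three switch boxes: with the fingertips, lightly press in the vent fan's wide mushroom key, then the controller's long bar key, then the small round start key. Press each from above about half-way down, where it stays in by itself, and do not push it on to its bottom stop; keep that order, and leave the mug, the jar and the plate where they are.

Things in the scene. Friction and masses are not known exactly. Their poses are not given: they have to be found in the camera images.
- fan_box: The vent fan's switch box: a grey housing 100 x 100 x 50 mm, screwed down on the white-painted board, with one white push key in the middle of its top. Its key is a wide flat mushroom, 56 mm across (its flat middle 40 mm), on a stem. Origin: centre of its underside, on the board's top (20 mm above the table); z up.
- fan_key_top (a point): Centre of the flat top of the vent fan key (a wide flat mushroom, 56 mm across (its flat middle 40 mm), on a stem). Out, it is 74 mm above the box's underside, 94 mm above the table and 24 mm above the housing's top; it goes down with the key.
- fan_key (a joint): How far the vent fan key is in, m: 0 out, 0.016 at its bottom stop, starting within 0.0015 of out. It slides straight down, resisting with about 3.5 N at first, 4 N at 4 mm, 5 N at 8 mm and 6.5 N at the stop, and stays where it is left. It counts as on from 0.004 inward.
- control_box: The controller's switch box: a grey housing 100 x 100 x 50 mm, screwed down on the white-painted board, with one white push key in the middle of its top. Its key is a long bar, 70 mm by 26 mm, its length along the box's own y. Origin: centre of its underside, on the board's top (20 mm above the table); z up.
- control_key_top (a point): Centre of the flat top of the controller key (a long bar, 70 mm by 26 mm, its length along the box's own y). Out, it is 74 mm above the box's underside, 94 mm above the table and 24 mm above the housing's top; it goes down with the key.
- control_key (a joint): How far the controller key is in, m: 0 out, 0.016 at its bottom stop, starting within 0.0015 of out. It slides straight down, resisting with about 3.5 N at first, 4 N at 4 mm, 5 N at 8 mm and 6.5 N at the stop, and stays where it is left. It counts as on from 0.004 inward.
- start_box: The start's switch box: a grey housing 100 x 100 x 50 mm, screwed down on the white-painted board, with one white push key in the middle of its top. Its key is a small plain round peg, 28 mm across. Origin: centre of its underside, on the board's top (20 mm above the table); z up.
- start_key_top (a point): Centre of the flat top of the start key (a small plain round peg, 28 mm across). Out, it is 74 mm above the box's underside, 94 mm above the table and 24 mm above the housing's top; it goes down with the key.
- start_key (a joint): How far the start key is in, m: 0 out, 0.016 at its bottom stop, starting within 0.0015 of out. It slides straight down, resisting with about 3.5 N at first, 4 N at 4 mm, 5 N at 8 mm and 6.5 N at the stop, and stays where it is left. It counts as on from 0.004 inward.
- switch_board: White-painted board 340 x 640 mm, 20 mm thick, fixed flat on the table. The three switch boxes stand on its half nearer the robot in a loose row along its length (y), in any order and each turned a little, centres at least 150 mm apart; an upright mug and a lidded jar stand on its far half. Origin: centre of its underside.
- upright_mug: Bystander: a stoneware mug on the board's far half, 76 mm across, 85 mm tall, with a handle. Loose. Origin: centre of its underside.
- jar: Bystander: a lidded stoneware jar on the board's far half, 80 mm across, 97 mm tall over the knob of its lid. Loose. Origin: centre of its underside.
- plate: Bystander: a small stoneware plate on the table beside the board, 140 mm across, 18 mm tall. Loose. Origin: centre of its underside.

How it is judged (in metres and radians):
On the way, in this order (a step that is already met when the one before it is completed fails the run):
1. the fan key (mushroom) is pressed in by the fingers (value of joint fan_key above 0.004 m and contact force between the fingers and fan_box above 0.3 N), for 0.04 s.
2. then the control key (long bar) (value of joint control_key above 0.004 m and contact force between the fingers and control_box above 0.3 N), for 0.04 s.
3. then the start key (small round) (value of joint start_key above 0.004 m and contact force between the fingers and start_box above 0.3 N), for 0.04 s.
At the end, for the whole second after the job is handed in: All three keys are in (at least 3.5 mm of their 16 mm), pressed by the fingers in the order fan, controller, start and never pushed to the stop (15.5 mm) or with more than 30 N; the mug, jar and plate are at rest within 15 mm of where they began (value of joint each of fan_key, control_key, start_key above 0.0035 m and distance of each of upright_mug, jar, plate from where it was at the start of the episode below 0.015 m and linear speed of each of upright_mug, jar, plate below 0.02 m/s); the robot touches nothing.
It fails at once if a key or its box was pressed too hard (over 30 N) (contact force between any of the fingers, the arm and fan_box above 30 N or contact force between any of the fingers, the arm and control_box above 30 N or contact force between any of the fingers, the arm and start_box above 30 N).
It fails at once if a key was pushed to its bottom stop (value of joint any of fan_key, control_key, start_key above 0.0155 m).
It fails at once if a key went in before its turn ((value of joint control_key above 0.004 m and value of joint fan_key below 0.0035 m) or (value of joint start_key above 0.004 m and value of joint fan_key below 0.0035 m) or (value of joint start_key above 0.004 m and value of joint control_key below 0.0035 m)).
It fails at once if the mug, the jar or the plate was lifted or moved more than 15 mm (distance of any of upright_mug, jar, plate from where it was at the start of the episode above 0.015 m).
It also fails if it takes over 51 s, if anything falls off the work surface, if the arm or the gripper's body presses on something with over 40 N, if the wrist force passes 120 N, or if a joint passes its speed limit or range.

ROBOT

A 6-joint arm with a two-finger parallel gripper is mounted at the origin on the work surface. World frame = base frame: x ahead of the robot, y to its left, z up, the work surface at z = 0. Lengths are in mm, angles in rad, forces in N, time in s.
With the tool pointing down it reaches from about 325 to 900 mm from the base axis. Payload 6.1 kg.
Tool frame: the origin (TCP) lies midway between the tips of the shut fingers; the grasp point (between the pads) lies 19 mm behind it; z points along the fingers, x is the direction in which the jaws open and shut, and the axes are right-handed (so a half turn about z gives the same grasp; the last joint's range is limited). The gripper opens to 85 mm and grips with 20 to 120 N. Pads are 22 mm wide; open, the fingers measure 114 mm over their backs; the gripper's body (76 mm by 85 mm) begins 54 mm behind the grasp point. The pads swing forward as they close: fully open they stand 13 mm farther back than shut.
Start: joints at [1.106, 0.22, 1.526, -0, 1.395, -0.126], TCP at [207.72, 589.464, 231.3] pointing down, gripper open.
Joint ranges: [-2.98, 2.98], [-0.91, 2.08], [0.09, 2.57], [-1.24, 4.39], [0.2, 2.65], [-2.68, 2.68]. Speed limits (rad/s): [2.57, 2.57, 3.01, 3.14, 3.14, 3.14].

INTERFACE

Orientations are given as [roll, pitch, yaw] about the fixed x, y, z axes, in that order (R = Rz(yaw) Ry(pitch) Rx(roll)).
In Python, from bench import monitor, cams, ticket gives the robot as it stands.
- The arm moves only by the shell command python3 -m pendant 'ROWS' [FORCE]. ROWS is a JSON object of lists of equal length, an entry for each row: "travel": the shift along the tool's x, y, z in m, a list of three; "dr": the turn, a rotation vector about the tool's x, y, z in degrees, a list of three; "grip": the finger opening in m, from 0 to 0.0854. In form: {"travel": [[x, y, z], ...], "dr": [[ax, ay, az], ...], "grip": [grip, ...]}. A call has 1 to 8 rows; each row shifts and turns the commanded pose from where the row before left it, along the tool's axes as they then stand; what a row does not reach is not made up. A row lasts 1/8 s, in which the tool goes at most 62.5 mm and 10.7 degrees, less where a joint would pass 70% of its speed; a pose out of reach is approached as far as the arm can. A call is refused whole if a number of a shift passes 0.0625 or a number of a turn 10.7, either way. A call with a gripper value outside its range is refused whole. The fingers move at their own pace and stop on an object; FORCE is the grip in N (left out, the last holds). Time passes only in rows, so rows that do not move let the fingers close. It gives the time, the measured TCP pose, the force and the opening at its end, in the units of the state.
- monitor.read_state(): the state, without advancing time (a new reading comes with each control period).
- cams.grab_frame(name): name is "side" or "top"; returns a dict with "pixels" (480x640x3 uint8, red, green, blue), "range_z" (480x640 float32, mm along the optical axis (not along the pixel's ray), 0 where there is no reading), "fx", "fy", "cx", "cy" (pixels), "extrinsics" (4x4, takes a point from camera to world coordinates). Camera axes: x right, y down, z forward; pixel columns grow to the right and rows downward; lengths in mm; the calibration is good to about 2 mm. A picture is of the moment at which its call begins.
- ticket.finish_job(): hands the job in, once; it reports no verdict.
The state is a dict: "time_s": time; "joint_pos": joint angles; "joint_velocities": joint speeds; "effort": joint torques, N m; "position": TCP position; "ee_rot": TCP orientation; "ft_force": force on the tool from outside, world axes, zero at the start; "wrist_torque": the same for the moment, N m; "grip_width": finger opening in mm.
Only numpy, scipy, OpenCV 4.12 (cv2) and the standard library are available. Lean on these libraries where they do the work, as an engineer would, in place of code of your own. Each camera call takes 0.05 s, during which the arm holds its last target. There are 200 camera calls.

## Working session

There is one attempt and no reset: what is moved stays moved. The work goes in short steps, Python scripts to look and compute and a shell command to move; the robot and the scene stay as the last step left them, time stands still between calls to the robot, and variables do not carry over. Pictures are saved under pics/ and viewed, about 8 in all and at most 12, crops included, and the job is handed in when it is done.

```bash
mkdir -p pics; python3 - <<'E'
from bench import monitor,cams
import cv2,numpy as np
s=monitor.read_state();print(s)
for n in("top","side"):
    f=cams.grab_frame(n);cv2.imwrite(f"pics/{n}1.png",f["pixels"][:,:,::-1]);np.savez(f"{n}1.npz",**f)
    print(n,f["fx"],f["cx"],f["cy"],f["extrinsics"].round(3).tolist())
E
```

```text
{'time_s': 0.0, 'joint_pos': array([ 1.10589193e+00,  2.21231466e-01,  1.52762621e+00, -1.28361350e-05,
        1.39469684e+00, -1.26085822e-01]), 'joint_velocities': array([ 6.20954567e-04,  1.78676109e-03, -8.29352186e-04, -5.79335775e-04,
        9.07261251e-06,  3.69648811e-05]), 'effort': array([-1.77633407e-03, -4.96896458e+01, -3.89397562e+01, -2.82036635e-04,
        1.10223581e-02, -3.22963864e-06]), 'position': array([207.45600581, 588.91664291, 230.18794444]), 'ee_rot': array([-3.14135848e+00,  1.94788006e-03,  1.23198024e+00]), 'ft_force': array([ 1.38494662, -0.20174782,  0.1523031 ]), 'wrist_torque': array([ 0.03044918,  0.00793897, -0.0470828 ]), 'grip_width': 85.61813049647498}
top 575.5229788053367 301.9900079703143 232.11394484976174 [[-0.004, -0.981, 0.194, 369.846], [-1.0, 0.008, 0.016, -125.563], [-0.017, -0.193, -0.981, 1117.511], [0.0, 0.0, 0.0, 1.0]]
side 470.35772093178383 324.30345850364085 241.34969029478637 [[0.832, -0.402, 0.381, 238.263], [-0.554, -0.579, 0.598, -614.853], [-0.02, -0.709, -0.705, 656.849], [0.0, 0.0, 0.0, 1.0]]
```

View pics/top1.png

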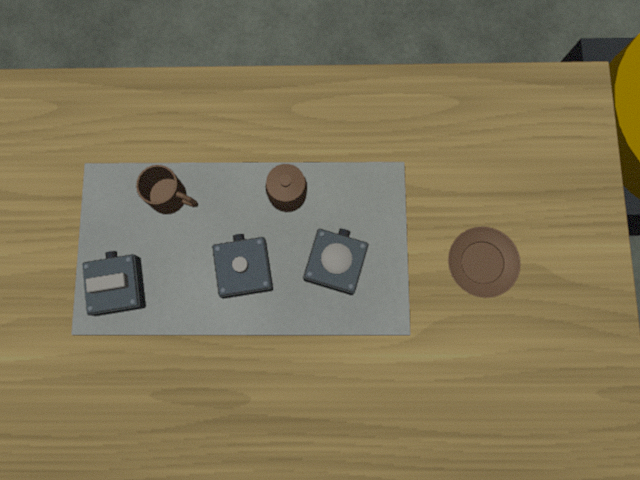

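View pics/side1.png

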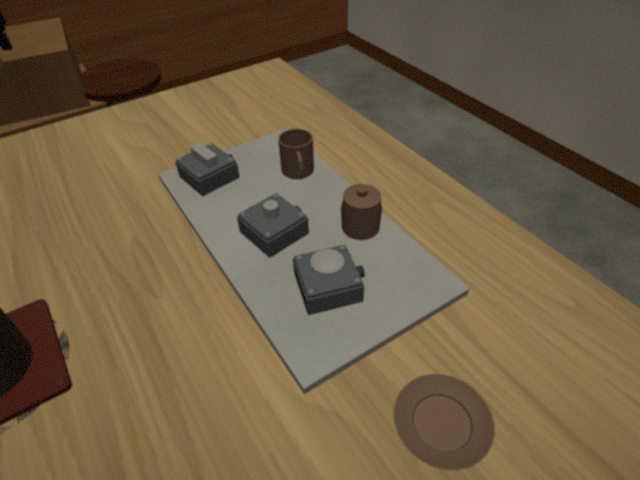

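Top view: bar key near (106,282), round key (239,265), mushroom (336,258). The mug is at (160,188), the jar at (287,187) and the plate at (484,262). The side view shows the same order. Next I locate the key tops using depth.

```bash
cat > h.py <<'E'
import numpy as np,cv2
def cloud(f):
    z=f["range_z"];v,u=np.mgrid[:480,:640]
    p=np.stack([(u-f["cx"])/f["fx"]*z,(v-f["cy"])/f["fy"]*z,z],-1)
    E=np.array(f["extrinsics"]);return p@E[:3,:3].T+E[:3,3]
E
python3 - <<'E'
from h import *
K={"top":dict(bar=(106,282),peg=(239,264),mush=(336,258)),"side":dict(bar=(204,153),peg=(271,205),mush=(327,262))}
for n in K:
    f=dict(np.load(n+"1.npz"));P=cloud(f);br=f["pixels"].min(-1)
    for k,(u,v) in K[n].items():
        w=P[v-28:v+29,u-28:u+29].reshape(-1,3);c=P[v-2:v+3,u-2:u+3].reshape(-1,3)
        c=np.median(c,0);m=(abs(w[:,2]-c[2])<6)&(np.linalg.norm(w[:,:2]-c[:2],axis=1)<50);q=w[m]
        r=cv2.minAreaRect(q[:,:2].astype(np.float32))
        print(n,k,c.round(1),m.sum(),q.mean(0).round(1),[np.round(a,1) for a in r])
    if n=="top":
        for k,(u,v) in dict(mug=(160,170),jar=(287,182),board=(380,300)).items(): print(k,P[v,u].round())
E
```

```text
top bar [483.1 243.   94.5] 567 [482.3 245.1  94. ] [array([482.4, 246.1]), array([26.9, 70.4]), np.float64(10.1)]
top peg [514.2   4.8  94.1] 190 [513.6   5.   94.4] [array([513.7,   4.9]), array([25.8, 27.1]), np.float64(84.5)]
top mush [ 524.  -169.4   93.2] 725 [ 523.4 -169.    92.4] [array([ 523.8, -169.6]), array([54.2, 53.3]), np.float64(89.3)]
mug [695. 158.  84.]
jar [659. -82. 119.]
board [ 454. -255.   19.]
side bar [481.7 232.6  91.3] 254 [482.7 240.   90.4] [array([483.8, 243.6]), array([27.1, 71.5]), np.float64(9.5)]
side peg [515.3   1.   92.1] 143 [5.141e+02 3.000e-01 9.110e+01] [array([514.7,   0.8]), array([27.1, 26.5]), np.float64(5.7)]
side mush [ 521.6 -177.3   90.7] 676 [ 522.9 -174.6   89.8] [array([ 524.8, -171.8]), array([55.9, 53.6]), np.float64(59.9)]
```

```bash
cat > d.py <<'E'
import sys,numpy as np
from bench import monitor
from scipy.spatial.transform import Rotation as R
s=monitor.read_state();r=R.from_euler("xyz",s["ee_rot"])
print(s["time_s"],s["position"].round(1),s["ee_rot"].round(4),"F",s["ft_force"].round(1),"g",round(s["grip_width"],1))
if len(sys.argv)>3:print("tool delta mm",r.inv().apply(np.array(sys.argv[1:4],float)-s["position"]).round(1))
E
python3 -m pendant '{"travel":[[-0.0437,0.0393,0],[-0.0437,0.0393,0],[-0.0437,0.0393,0],[-0.0437,0.0393,0],[-0.0437,0.0393,0],[-0.0437,0.0393,0],[-0.0437,0.0393,0]],"dr":[[0,0,0],[0,0,0],[0,0,0],[0,0,0],[0,0,0],[0,0,0],[0,0,0]],"grip":[0,0,0,0,0,0,0]}' 20
python3 -m pendant '{"travel":[[-0.0437,0.0393,0],[-0.0437,0.0393,0],[-0.0437,0.0393,0],[-0.0437,0.0393,0],[-0.0437,0.0393,0],[-0.0437,0.0393,0],[0,0,0],[0,0,0]],"dr":[[0,0,0],[0,0,0],[0,0,0],[0,0,0],[0,0,0],[0,0,0],[0,0,0],[0,0,0]],"grip":[0,0,0,0,0,0,0,0]}' 20
python3 d.py 524 -171 130
```

```text
time_s: 0.98
position: [365.7, 207.7, 231.2]
ee_rot: [3.141, -0.0, 1.232]
ft_force: [1.8, 0.2, 0.5]
grip_width: -0.0
time_s: 1.98
position: [500.2, -115.9, 230.6]
ee_rot: [-3.14, -0.001, 1.231]
ft_force: [0.6, 0.2, 0.7]
grip_width: -0.1
1.975 [ 500.2 -115.9  230.6] [-3.1398e+00 -5.0000e-04  1.2312e+00] F [0.6 0.2 0.7] g -0.1
tool delta mm [-44.1  41.  100.5]
```

```bash
python3 -m pendant '{"travel":[[-0.022,0.0205,0.02],[-0.022,0.0205,0.03],[0,0,0.03],[0,0,0.02],[0,0,0.0],[0,0,0]],"dr":[[0,0,0],[0,0,0],[0,0,0],[0,0,0],[0,0,0],[0,0,0]],"grip":[0,0,0,0,0,0]}'
python3 d.py 524 -171 94
python3 - <<'E'
from h import *
from bench import cams
f=cams.grab_frame("side");cv2.imwrite("pics/s2.png",cv2.resize(f["pixels"][130:330,190:430,::-1],None,fx=3,fy=3))
E
```

```text
time_s: 2.72
position: [525.4, -170.5, 132.5]
ee_rot: [3.14, 0.0, 1.233]
ft_force: [0.2, -0.0, 0.2]
grip_width: 0.3
2.725 [ 525.4 -170.5  132.5] [3.1402e+00 1.0000e-04 1.2335e+00] F [ 0.2 -0.   0.2] g 0.3
tool delta mm [-0.9 -1.2 38.5]
```

View pics/s2.png

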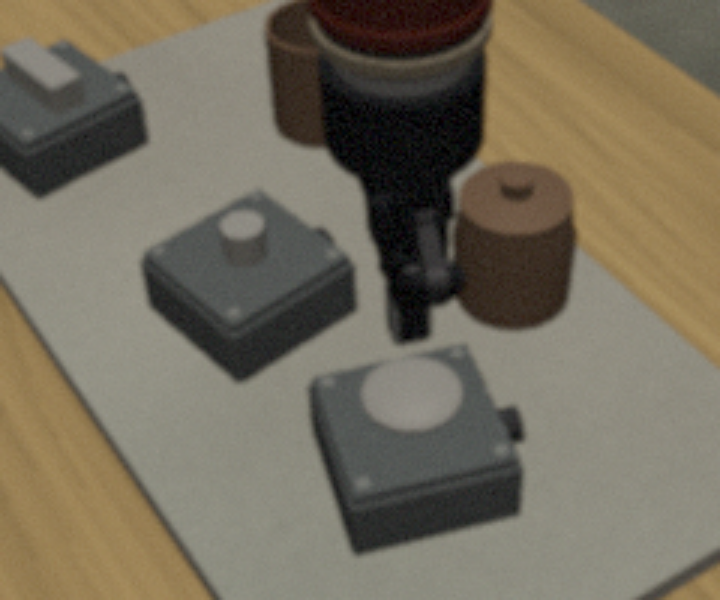

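The crop shows the shut fingertips at (410,335), about 38 mm above the mushroom centre at (412,392), which matches the calibration. Descending.

```bash
python3 -m pendant '{"travel":[[-0.001,-0.001,0.015],[0,0,0.012],[0,0,0.006],[0,0,0],[0,0,0]],"dr":[[0,0,0],[0,0,0],[0,0,0],[0,0,0],[0,0,0]],"grip":[0,0,0,0,0]}'
for i in 1 2 3 ; do python3 d.py;done
python3 -m pendant '{"travel":[[0,0,0.002],[0,0,0.002],[0,0,0.002],[0,0,0],[0,0,0]],"dr":[[0,0,0],[0,0,0],[0,0,0],[0,0,0],[0,0,0]],"grip":[0,0,0,0,0]}'
```

```text
time_s: 3.4
position: [523.7, -172.0, 98.5]
ee_rot: [3.141, 0.0, 1.232]
ft_force: [0.3, -0.7, 0.6]
grip_width: -0.1
3.4 [ 523.7 -172.    98.5] [3.1413 0.     1.2319] F [ 0.3 -0.7  0.6] g -0.1
3.4 [ 523.7 -172.    98.5] [3.1413 0.     1.2319] F [ 0.3 -0.7  0.6] g -0.1
3.4 [ 523.7 -172.    98.5] [3.1413 0.     1.2319] F [ 0.3 -0.7  0.6] g -0.1
time_s: 4.03
position: [523.6, -171.9, 92.3]
ee_rot: [3.142, 0.0, 1.232]
ft_force: [0.4, 0.0, 0.7]
grip_width: -0.1
```

```bash
for i in 1 2 3; do python3 -m pendant '{"travel":[[0,0,0.001],[0,0,0.001],[0,0,0]],"dr":[[0,0,0],[0,0,0],[0,0,0]],"grip":[0,0,0]}'|sed -n '2p;4p'; done
```

```text
position: [523.6, -171.9, 90.4]
ft_force: [-1.2, -0.6, 3.6]
position: [523.6, -171.9, 88.2]
ft_force: [-0.5, 0.2, 2.3]
position: [523.6, -171.9, 86.2]
ft_force: [-0.2, -0.4, 3.3]
```

```bash
python3 -m pendant '{"travel":[[0,0,0.001],[0,0,0.001],[0,0,0],[0,0,0]],"dr":[[0,0,0],[0,0,0],[0,0,0],[0,0,0]],"grip":[0,0,0,0]}'|sed -n '2p;4p'
python3 -m pendant '{"travel":[[0,0,-0.005],[0,0,-0.01],[0,0,-0.03],[0,0,-0.03],[0,0,-0.02]],"dr":[[0,0,0],[0,0,0],[0,0,0],[0,0,0],[0,0,0]],"grip":[0,0,0,0,0]}'|sed -n '2p;4p'
python3 d.py 483 245 180
```

```text
position: [523.6, -171.9, 84.3]
ft_force: [-1.4, -0.1, 4.5]
position: [524.1, -172.1, 181.6]
ft_force: [-0.1, -0.5, 0.3]
6.275 [ 524.1 -172.1  181.6] [3.1393e+00 3.0000e-04 1.2320e+00] F [-0.1 -0.5  0.3] g 0.0
tool delta mm [ 379.8 -177.4    1.1]
```

```bash
python3 -m pendant '{"travel":[[0.05425,-0.02535,0],[0.05425,-0.02535,0],[0.05425,-0.02535,0],[0.05425,-0.02535,0],[0.05425,-0.02535,0],[0.05425,-0.02535,0],[0.05425,-0.02535,0],[0,0,0]],"dr":[[0,0,0],[0,0,0],[0,0,0],[0,0,0],[0,0,0],[0,0,0],[0,0,0],[0,0,0]],"grip":[0,0,0,0,0,0,0,0]}'|sed -n '2p;4p'
python3 d.py 483 245 100
python3 - <<'E'
from h import *
from bench import cams
for n,(u,v) in dict(top=(336,258),side=(327,263)).items():
    g=[np.median(cloud(f)[v-4:v+5,u-4:u+5,2]) for f in (np.load(n+"1.npz"),cams.grab_frame(n))]
    print(n,g)
E
```

```text
position: [481.4, 249.0, 179.8]
ft_force: [1.1, -0.6, 0.1]
7.275 [481.4 249.  179.8] [ 3.1416e+00 -1.2000e-03  1.2377e+00] F [ 1.1 -0.6  0.1] g 0.2
tool delta mm [-3.3  2.8 79.8]
top [np.float64(93.24996572444843), np.float64(84.9528692746951)]
side [np.float64(90.93289998206194), np.float64(82.21941354106139)]
```

The depth change shows the fan key about 8.5 mm in. Next is the bar key.

```bash
python3 -m pendant '{"travel":[[-0.002,0.001,0.03],[0,0,0.03],[0,0,0.015],[0,0,0.006],[0,0,0],[0,0,0]],"dr":[[0,0,0],[0,0,0],[0,0,0],[0,0,0],[0,0,0],[0,0,0]],"grip":[0,0,0,0,0,0]}'|sed -n '2p;4p'
python3 d.py 483 245 85
```

```text
position: [483.6, 243.2, 99.5]
ft_force: [0.4, -0.6, 0.4]
8.125 [483.6 243.2  99.5] [ 3.1400e+00 -1.2000e-03  1.2318e+00] F [ 0.4 -0.6  0.4] g -0.1
tool delta mm [ 1.5 -1.2 14.5]
```

```bash
python3 -m pendant '{"travel":[[0.001,-0.001,0.002],[0,0,0.002],[0,0,0.002],[0,0,0.002],[0,0,0],[0,0,0]],"dr":[[0,0,0],[0,0,0],[0,0,0],[0,0,0],[0,0,0],[0,0,0]],"grip":[0,0,0,0,0,0]}'|sed -n '2p;4p'
for i in 1 2 3; do python3 -m pendant '{"travel":[[0,0,0.001],[0,0,0.001],[0,0,0]],"dr":[[0,0,0],[0,0,0],[0,0,0]],"grip":[0,0,0]}'|sed -n '2p;4p'; done
```

```text
position: [482.1, 244.5, 90.4]
ft_force: [-0.9, 1.3, 1.6]
position: [482.2, 244.4, 88.3]
ft_force: [-1.0, 0.7, 4.3]
position: [482.1, 244.4, 86.2]
ft_force: [-0.6, 2.5, 4.5]
position: [482.1, 244.4, 84.3]
ft_force: [-0.3, 1.7, 3.8]
```

```bash

python3 -m pendant '{"travel":[[0,0,-0.005],[0,0,-0.01],[0,0,-0.03],[0,0,-0.03],[0,0,-0.02],[0,0,0]],"dr":[[0,0,0],[0,0,0],[0,0,0],[0,0,0],[0,0,0],[0,0,0]],"grip":[0,0,0,0,0,0]}'|sed -n '2p;4p'
python3 d.py 514 3 180
```

```text
position: [483.4, 244.6, 181.7]
ft_force: [-0.8, -0.3, -0.5]
10.75 [483.4 244.6 181.7] [ 3.1380e+00 -2.5000e-03  1.2319e+00] F [-0.8 -0.3 -0.5] g 0.3
tool delta mm [-217.7  109.1    1.5]
```

```bash
python3 -m pendant '{"travel":[[-0.0435,0.0218,0],[-0.0435,0.0218,0],[-0.0435,0.0218,0],[-0.0435,0.0218,0],[-0.0435,0.0218,0],[0,0,0],[0,0,0]],"dr":[[0,0,0],[0,0,0],[0,0,0],[0,0,0],[0,0,0],[0,0,0],[0,0,0]],"grip":[0,0,0,0,0,0,0]}'|sed -n '2p;4p'
python3 d.py 514 3 98
python3 - <<'E'
from h import *
from bench import cams
for n,(u,v) in dict(top=(106,282),side=(204,155)).items():
    g=[np.median(cloud(f)[v-2:v+3,u-2:u+3,2]) for f in (np.load(n+"1.npz"),cams.grab_frame(n))]
    print(n,g)
E
```

```text
position: [511.9, 3.2, 178.3]
ft_force: [0.3, -0.2, 0.1]
11.625 [511.9   3.2 178.3] [-3.1397e+00 -1.0000e-04  1.2311e+00] F [ 0.3 -0.2  0.1] g -0.0
tool delta mm [ 0.5  2.2 80.3]
top [np.float64(94.53900844561963), np.float64(586.5074944153185)]
side [np.float64(91.11289131094907), np.float64(81.51404779239692)]
```

The bar key is in, about 9 mm by the side camera; the arm blocks the top view. Now the round key.

```bash
python3 -m pendant '{"travel":[[0,0.001,0.03],[0,0,0.03],[0,0,0.015],[0,0,0.005],[0,0,0],[0,0,0]],"dr":[[0,0,0],[0,0,0],[0,0,0],[0,0,0],[0,0,0],[0,0,0]],"grip":[0,0,0,0,0,0]}'|sed -n '2p;4p'
python3 d.py 514 3 85
python3 - <<'E'
from h import *
from bench import cams
f=cams.grab_frame("side");cv2.imwrite("pics/s3.png",cv2.resize(f["pixels"][130:280,170:370,::-1],None,fx=4,fy=4))
E
```

```text
position: [514.4, 2.6, 100.5]
ft_force: [0.1, -0.2, 0.7]
12.475 [514.4   2.6 100.5] [ 3.1396e+00 -4.0000e-04  1.2321e+00] F [ 0.1 -0.2  0.7] g -0.3
tool delta mm [ 0.3 -0.6 15.5]
```

View pics/s3.png

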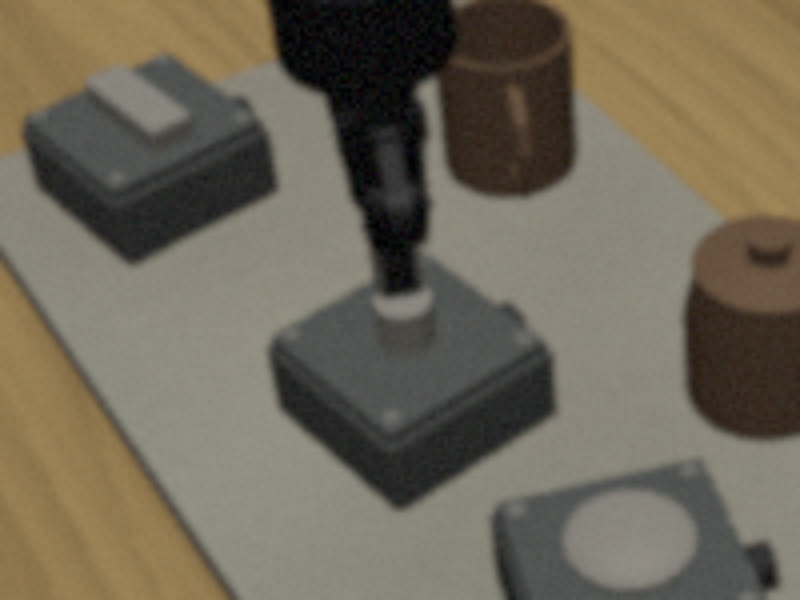

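The fingertips are centred over the round key at (402,290). The bar key (138,100) and the mushroom (628,535) are visibly lowered. Pressing.

```bash
python3 -m pendant '{"travel":[[0,0,0.003],[0,0,0.003],[0,0,0.002],[0,0,0.002],[0,0,0],[0,0,0]],"dr":[[0,0,0],[0,0,0],[0,0,0],[0,0,0],[0,0,0],[0,0,0]],"grip":[0,0,0,0,0,0]}'|sed -n '2p;4p'
for i in 1 2 3; do python3 -m pendant '{"travel":[[0,0,0.001],[0,0,0.001],[0,0,0]],"dr":[[0,0,0],[0,0,0],[0,0,0]],"grip":[0,0,0]}'|sed -n '2p;4p'; done
```

```text
position: [513.7, 2.5, 89.3]
ft_force: [2.4, -0.9, 3.1]
position: [513.7, 2.6, 87.4]
ft_force: [0.8, -1.0, 4.2]
position: [513.7, 2.6, 85.3]
ft_force: [1.7, -0.5, 4.2]
position: [513.7, 2.6, 83.3]
ft_force: [2.0, -1.3, 4.0]
```

```bash

python3 -m pendant '{"travel":[[0,0,-0.005],[0,0,-0.01],[0,0,-0.03],[0,0,-0.05],[0,0,-0.05],[-0.015,-0.043,0],[-0.015,-0.043,0],[0,0,0]],"dr":[[0,0,0],[0,0,0],[0,0,0],[0,0,0],[0,0,0],[0,0,0],[0,0,0],[0,0,0]],"grip":[0,0,0,0,0,0,0,0]}'|sed -n '2p;4p'
python3 - <<'E'
from h import *
from bench import cams
K={"top":dict(bar=(106,282),peg=(239,264),mush=(336,258),mug=(160,170),jar=(287,182),plate=(484,262)),"side":dict(bar=(204,155),peg=(271,206),mush=(327,263))}
for n in K:
    f=cams.grab_frame(n);a=np.load(n+"1.npz");A=cloud(a);B=cloud(f)
    for k,(u,v) in K[n].items():
        s=np.s_[v-2:v+3,u-2:u+3,2];print(n,k,np.median(A[s]).round(1),np.median(B[s]).round(1))
    cv2.imwrite(f"pics/{n}4.png",f["pixels"][:,:,::-1])
    if n=="top":
        for k,(x,y,w,h) in dict(mug=(125,155,85,65),jar=(255,155,60,65),plate=(440,215,90,95)).items():
            p=[i["pixels"][y:y+h,x:x+w].mean(-1).astype(np.float32) for i in(a,f)];print(k,cv2.phaseCorrelate(*p))
E
```

```text
position: [419.9, 3.3, 228.2]
ft_force: [-0.4, -0.7, 0.6]
top bar 94.5 609.7
top peg 94.1 590.3
top mush 93.2 84.7
top mug 84.0 85.2
top jar 117.2 117.2
top plate 5.0 5.8
mug ((-0.004507800622526759, -0.016942966386316982), 1.002086368607886)
jar ((-0.10267188741335431, -0.04991605286402745), 0.954344035519494)
plate ((-0.00989896842507676, -0.07473731588611088), 1.0432766009260106)
side bar 91.1 246.5
side peg 92.0 80.4
side mush 90.7 82.2
```

View pics/side4.png

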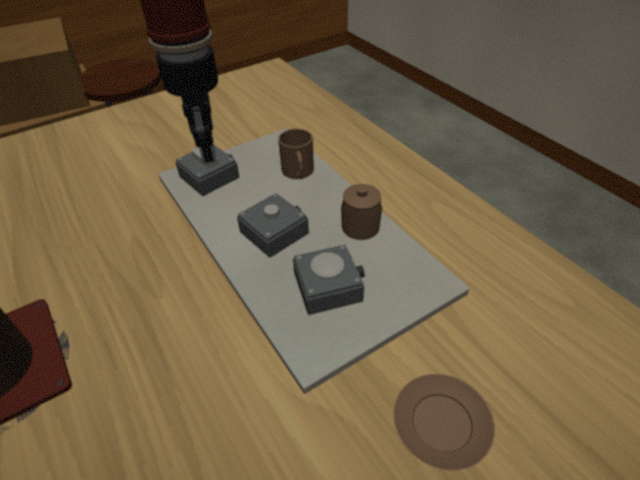

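```bash
python3 d.py; python3 -c "
from bench import ticket;print(ticket.finish_job())"
```

```text
15.5 [422.6   2.9 229. ] [ 3.1400e+00 -4.0000e-04  1.2319e+00] F [ 0.1  0.6 -0.2] g -0.1
the job is handed in; nothing more can be done
None
```

I pressed all three keys with the shut fingertips in the required order (fan, controller, start) and handed the job in at about 15.5 s. The hand-in gives no verdict.

| Key | Depth in (camera) | Depth in (fingertip height) | Upward force, highest reading |
|---|---|---|---|
| Fan | 8.3–8.7 mm (top and side) | about 9.7 mm | 4.5 N |
| Controller | about 9.6 mm (side only) | about 9.7 mm | 4.5 N |
| Start | about 11.6 mm (side only) | about 10.7 mm | 4.2 N |

- **Depth:** All three are past the 4 mm on-point and well short of the 15.5 mm limit. Fingertip depths are taken from the nominal 94 mm key top.
- **Less certain readings:** The arm hid the controller and start keys from the top camera, so each has only a side view. The start key's side reading may be off, because I measured it at a fixed pixel close to the key's edge.
- **Final check on the controller key:** The arm also blocked the side view of this key in my last pictures. Its depth comes from just before I pressed the start key.
- **Mug, jar and plate:** The top image shifted by about 0.1 pixel or less at each of them, so they did not move.
- **Arm:** It ended about 140 mm above the keys and touched nothing.

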